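Unlock and lift off the bayonet lid of the feed canister

ROBOT

A 6-joint arm with a two-finger parallel gripper is mounted at the origin on a cart in front of the work surface, level with it; the furniture and walls round the work are solid. World frame = base frame: x ahead of the robot, y to its left, z up, the work surface at z = 0. Lengths are in m, angles in rad, forces in N, time in s.
With the tool pointing down it reaches from about 0.3 to 0.775 m from the base axis. Payload 14.6 kg.
Tool frame: the origin (TCP) lies at the very end of the fingers, on their centre line; the grasp point (between the pads) lies arm.pinch_z behind it (arm.pinch_z is the distance from the TCP to the grasp point, in m); z points along the fingers, y is the line along which they close (so a half turn about z gives the same grasp; the last joint's range is limited). The gripper opens to 94 mm and grips with 3 to 60 N. Pads are 16 mm wide; open, the fingers measure 119 mm over their backs; the gripper's body (75 mm by 177 mm) begins 78 mm behind the grasp point.
Start: joints at [1.1, 0.3, 1.521, -0, 1.321, -0.067], TCP at [0.216, 0.506, 0.205] pointing down, gripper open.
Joint ranges: [-3.03, 3.03], [-0.79, 2.21], [0.23, 2.52], [-1.04, 4.18], [0, 3.07], [-2.55, 2.55]. Speed limits (rad/s): [2.22, 2.22, 2.57, 3.14, 3.14, 3.14].

INTERFACE

Orientations are given as a rotation vector (axis times angle).
In Python, from bench import arm, optics gives the robot as it stands.
- The arm moves only by the tool arm_command, never from a script. Its argument "deltas" is a list of rows, each an object of numbers: "wx", "wy", "wz": the turn, a rotation vector about the tool's x, y, z in degrees; "x", "y", "z": the shift along the tool's x, y, z in mm; "hand": the opening, from -1 (shut) to 1 (fully open). In form: [{"wx": .., "wy": .., "wz": .., "x": .., "y": .., "z": .., "hand": ..}, ...]. A call has 1 to 5 rows; each row is the pose to reach, as a shift and turn from the pose commanded when the call began, along the tool's axes at that moment; what a row does not reach only later rows make up. A row lasts 1/12 s, in which the tool goes at most 41.7 mm and 7.16 degrees, less where a joint would pass 70% of its speed; a pose out of reach is approached as far as the arm can. A call with a gripper value outside its range is refused whole. The fingers move at their own pace and stop on an object; the grip force is fixed at half the most. Time passes only in rows, so rows that repeat a pose let the fingers close. It gives the time, the measured TCP pose, the force, the opening and the grip force at its end, in the units of the state.
- arm.get_obs(): the state, without advancing time (a new reading comes with each control period).
- optics.get_image(name): name is "scene" or "top"; returns a dict with "color" (400x640x3 uint8, red, green, blue), "mtx" (3x3 intrinsics, pixels), "k1" (the pictures are not rectified: a ray, as slopes to the right and down, at radius r is drawn at 1 + k1 r^2 times it, then the intrinsics apply), "rvec" (rotation vector, rad) and "tvec" (3), from world to camera coordinates, as OpenCV has them. Camera axes: x right, y down, z forward; pixel columns grow to the right and rows downward; lengths in m; the calibration is good to about 2 mm. A picture is of the moment at which its call begins. There is no depth.
- arm.hand_in(): hands the job in; it is judged then, once.
The state is a dict: "clock": time; "q": joint angles; "joint_velocities": joint speeds; "tau": joint torques, N m; "eef_pos": TCP position; "orientation": TCP orientation; "ft_force": force on the tool from outside, world axes, zero at the start; "wrist_torque": the same for the moment, N m; "opening": finger opening in m; "finger_force": force on a finger pad.
Only numpy, scipy, OpenCV 4.12 (cv2) and the standard library are available. Lean on these libraries where they do the work, as an engineer would, in place of code of your own. Each camera call takes 0.05 s, during which the arm holds its last target. There are 200 camera calls.

TASK

Open the feed canister for the next feeding round: push the yellow wings of its blue bayonet lid anticlockwise (seen from above) until it meets its stop, without forcing it, then lift the lid off by its black knob. Set it down gently, right way up and flat inside the aluminium tray, and leave the other things on the bench where they stand.

Things in the scene. Friction and masses are not known exactly. Their poses are not given: they have to be found in the camera images.
- canister: white round feed canister, 110 mm across (foot flange 124 mm), screwed to the bench and immovable. Origin: centre of its underside, on the bench. Its grey neck (90 mm across, on top, hidden by the lid at first) ends 120 mm above the bench. The neck's lugs may point any way: the canister's yaw does not tell where the lid unlocks.
- lid: loose blue round lid, 116 mm across, 22 mm high without its knob, about 0.29 kg. Origin: centre of its lower edge, z up; 102 mm above the bench while on the canister. Tabs inside hook under lugs of the neck: it cannot be lifted until turned anticlockwise by 45 to 100 degrees (it varies) to a solid stop. Within 10 degrees of that stop it is free and lifts straight up, clear after 20 mm.
- wings: the two yellow wings of the lid, one piece with it. Origin on the lid's axis at mid-height of the wings (115 mm above the bench while on the canister). They lie along this frame's +x and -x, 58 to 86 mm from the axis, 10 mm thick, 18 mm high. 1 to 4 N on one turns the lid, which has 2 mm play and stays where it is left. Over 40 N on the wings counts as forcing.
- lid_knob (a point): centre of the black lifting knob in the middle of the lid, an upright cylinder 28 mm across and 30 mm high on a short stem. The point is 51 mm above the lid's lower edge, 29 mm above its top face, and 153 mm above the bench while on the canister. The knob spins freely on the lid: twisting it does not turn the lid.
- tray: shallow square aluminium tray, 250 x 250 mm, rim 12 mm high and 5 mm thick, fixed. Origin: centre of its underside, on the bench.
- tray_floor (a point): centre of the tray's inner floor, 5 mm above the bench, z up.
- cotton_buds: white round tub of cotton buds, 77 mm across, 80 mm high, loose bystander; origin under its centre
- food_cup: small clear cup with yellow mash, 42 mm across, 38 mm high, loose bystander; origin under its centre
- cup_stack: nested clear feed cups, 43 mm across, 63 mm high, loose bystander; origin under its centre
- dropper: brown dropper bottle with black cap, 33 mm across, 102 mm high, loose bystander; origin under its centre
- basket: open teal fruit basket with a tissue in it, 118 x 121 mm, 86 mm high, loose bystander; origin under its centre
- nail_brush: purple nail brush with a loop handle, 30 x 86 x 55 mm, loose bystander; origin under its centre
- pane_top (a point): middle of the top edge of the brooder's open glass pane at the right of the work: an upright fixed sheet, part of the room, its top 455 mm above the bench's level. Seen from above it runs straight, from 214 mm nearer in x and 161 mm more to the left (+y) to 214 mm farther in x and 161 mm more to the right. Lift over it if the arm starts on its right.

How it is judged:
By the outcome, as a careful person would: the job done as asked, in the order asked, and still so for the second after the job is handed in, with the robot touching nothing.
It also fails if it takes over 64 s, if anything falls off the work surface, if the arm or the gripper's body presses on something with over 40 N, if the wrist force passes 120 N, or if a joint passes its speed limit or range.

## Working session

There is one attempt and no reset: what is moved stays moved. The work goes in short steps, Python scripts to look and compute and a tool call to move; the robot and the scene stay as the last step left them, time stands still between calls to the robot, and variables do not carry over. Pictures are saved under pics/ and viewed, at most 10 in all, crops included, and the job is handed in when it is done.

Besides the shell and the picture viewer there is one more tool, called in YAML: its name, and indented under it one key for each argument. arm_command: Moves the arm, as the interface text tells. Its arguments: {"type":"object","properties":{"deltas":{"type":"array","items":{"type":"object","properties":{"wx":{"type":"number"},"wy":{"type":"number"},"wz":{"type":"number"},"x":{"type":"number"},"y":{"type":"number"},"z":{"type":"number"},"hand":{"type":"number"}}}}},"required":["deltas"]}

```bash
mkdir -p pics; cat > h.py <<'E'
import numpy as np, cv2
from bench import arm, optics
def ray(im,uv):
    K=im['mtx'];k=im['k1'];R=cv2.Rodrigues(np.array(im['rvec'],float))[0];t=np.array(im['tvec'],float).ravel()
    p=cv2.undistortPoints(np.array([[uv]],float),np.array(K,float),np.array([k,0,0,0],float))[0,0]
    return -R.T@t, R.T@np.array([p[0],p[1],1.])
def onz(im,uv,z):
    c,d=ray(im,uv);return c+d*(z-c[2])/d[2]
def proj(im,P):
    return cv2.projectPoints(np.array(P,float).reshape(-1,3),np.array(im['rvec'],float),np.array(im['tvec'],float),np.array(im['mtx'],float),np.array([im['k1'],0,0,0],float))[0][:,0]
def blobs(im,lo,hi,amin=30):
    h=cv2.cvtColor(im['color'],cv2.COLOR_RGB2HSV);m=cv2.inRange(h,lo,hi)
    n,_,s,c=cv2.connectedComponentsWithStats(m)
    return [(tuple(c[i].round(1)),s[i].tolist()) for i in range(1,n) if s[i][4]>=amin]
def save(im,name): cv2.imwrite('pics/'+name,im['color'][:,:,::-1])
E
python3 - <<'E'
from h import *
for n in('scene','top'):
    im=optics.get_image(n);save(im,n+'1.png')
    c,d=ray(im,(320,200));print(n,c,d,im['k1'])
    print('Y',blobs(im,(20,120,100),(35,255,255)));print('B',blobs(im,(100,120,50),(125,255,255),200))
print(arm.get_obs(),arm.pinch_z)
E
```

```text
scene [0.39597531 0.78600564 1.13728382] [ 0.13814606 -0.64657827 -0.75073585] 0.014921269373674188
Y [((np.float64(452.2), np.float64(104.1)), [438, 100, 22, 11, 107]), ((np.float64(281.1), np.float64(281.8)), [277, 279, 9, 7, 33]), ((np.float64(325.8), np.float64(298.3)), [321, 294, 11, 8, 45])]
B [((np.float64(303.4), np.float64(291.4)), [284, 272, 40, 39, 1005])]
top [3.55565022e-01 1.04480631e-03 1.48408966e+00] [ 0.15698568 -0.01509667 -0.98763304] -0.07283108715167992
Y [((np.float64(571.0), np.float64(117.7)), [567, 116, 9, 5, 33]), ((np.float64(573.4), np.float64(310.8)), [545, 287, 55, 46, 1146]), ((np.float64(559.3), np.float64(305.4)), [556, 299, 11, 14, 63]), ((np.float64(560.9), np.float64(315.7)), [558, 312, 7, 8, 38])]
B [((np.float64(503.9), np.float64(209.1)), [471, 176, 73, 62, 1922]), ((np.float64(247.8), np.float64(205.0)), [234, 191, 29, 29, 549])]
{'clock': 0.1, 'q': array([ 1.10039116e+00,  3.00406607e-01,  1.52151194e+00,  1.16305412e-05,
        1.32070370e+00, -6.66244755e-02]), 'joint_velocities': array([ 0.00048258, -0.00180497, -0.0027406 ,  0.00014189, -0.00080808,
       -0.00032805]), 'tau': array([ 4.15608783e-04, -5.32637930e+01, -3.53290558e+01,  7.09220278e-02,
        2.35044770e-02, -1.78580291e-05]), 'eef_pos': array([0.21599983, 0.50555603, 0.20495095]), 'orientation': array([-6.29904714e-01, -3.07750509e+00,  1.55449681e-03]), 'ft_force': array([-0.361744  ,  0.25031746,  0.46501343]), 'wrist_torque': array([-0.01193484, -0.00243642, -0.01447508]), 'finger_force': 0.0, 'opening': 0.09412420716595252} 0.0188
```

View pics/scene1.png

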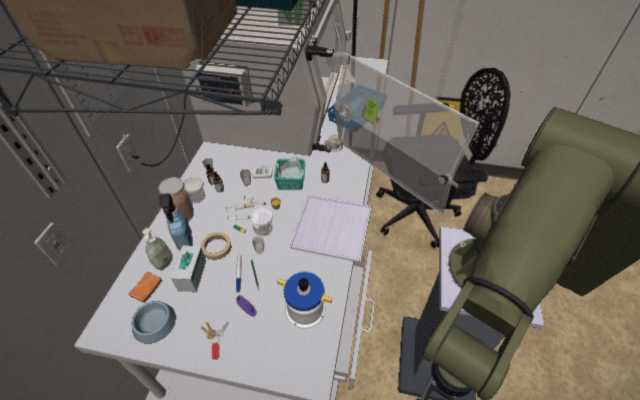

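View pics/top1.png

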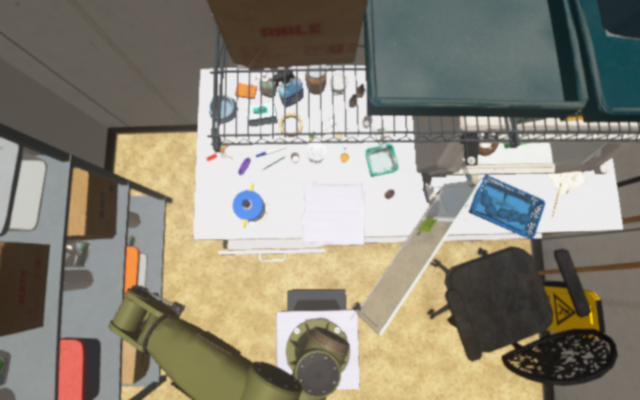

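The scene view shows the lid at about (304,290), its wings at (281,282) and (326,298), and the tray at (332,226). In the top view the lid is at (248,205) and the tray at (333,213). The arm is left of the pane.

```bash
python3 - <<'E'
from h import *
S=optics.get_image('scene');T=optics.get_image('top')
print('topY',[b for b in blobs(T,(20,80,80),(38,255,255),5) if 150<b[0][0]<300])
W=[onz(S,p,.120) for p in((281.1,281.8),(325.8,298.3))];print('wings S',W)
for p in((252,187),(245,224)):print('wing T',onz(T,p,.12))
print('lid T',onz(T,(247.8,205),.124),'lid S',onz(S,(303.4,291.4),.124))
for im,x0,x1,y0,y1 in((S,280,390,190,265),(T,290,380,175,255)):
    h=cv2.cvtColor(im['color'],cv2.COLOR_RGB2HSV);print('hsv tray/bench',h[226,332] if im is S else h[213,333],h[200,380 if im is T else 270])
for p in((313,197),(370,211),(358,258),(292,247)):print('tray S',onz(S,p,.012))
for p in((307,183),(363,184),(365,243),(303,242)):print('tray T',onz(T,p,.012))
for im,n,(x,y,w,hh) in((S,'s2',(220,150,160,200)),(T,'t2',(220,140,160,120))):
    cv2.imwrite(f'pics/{n}.png',cv2.resize(im['color'][y:y+hh,x:x+w,::-1],None,fx=5 if n=='t2' else 3,fy=5 if n=='t2' else 3,interpolation=cv2.INTER_CUBIC))
E
```

```text
topY [((np.float64(290.4), np.float64(114.7)), [287, 114, 8, 3, 14]), ((np.float64(281.3), np.float64(120.8)), [281, 119, 2, 5, 6]), ((np.float64(232.5), np.float64(256.0)), [114, 132, 288, 235, 20435]), ((np.float64(223.3), np.float64(147.0)), [222, 146, 3, 3, 7]), ((np.float64(250.9), np.float64(186.7)), [249, 184, 4, 6, 18]), ((np.float64(244.0), np.float64(222.6)), [243, 220, 4, 7, 20]), ((np.float64(272.2), np.float64(256.0)), [262, 255, 21, 3, 62]), ((np.float64(202.3), np.float64(369.8)), [141, 318, 155, 82, 6437])]
wings S [array([0.63048113, 0.24449899, 0.12      ]), array([0.49234785, 0.26951804, 0.12      ])]
wing T [0.62767308 0.2386166  0.12      ]
wing T [0.48660638 0.26373095 0.12      ]
lid T [0.5579371  0.25316966 0.124     ] lid S [0.55877087 0.26347409 0.124     ]
hsv tray/bench [129  20 201] [ 15  24 171]
hsv tray/bench [135   8 244] [  0   1 239]
tray S [ 0.63279472 -0.1930042   0.012     ]
tray S [ 0.40836132 -0.16620445  0.012     ]
tray S [0.42412786 0.04775909 0.012     ]
tray S [0.65455031 0.04894773 0.012     ]
tray T [0.66147476 0.03053732 0.012     ]
tray T [ 0.65280968 -0.20008447  0.012     ]
tray T [ 0.41123965 -0.19833554  0.012     ]
tray T [0.42031567 0.05038662 0.012     ]
```

View pics/s2.png

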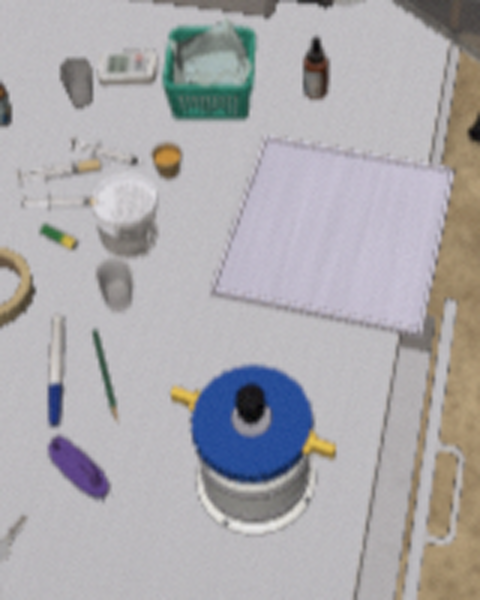

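View pics/t2.png

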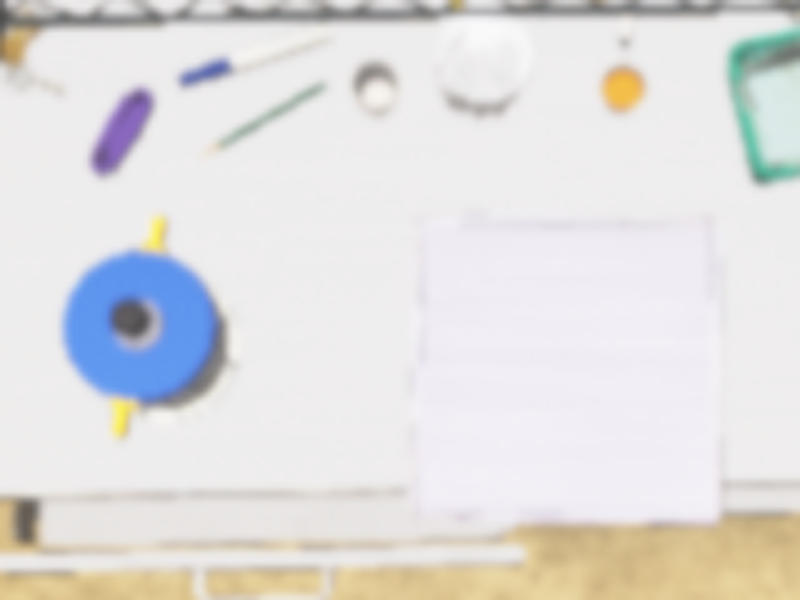

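The lid is near (0.559, 0.2545). Its wings lie along about -10°, and the tray centre is near (0.535, -0.074). I'll shut the fingers and bring them in behind the near wing.

```bash
cat >> h.py <<'E'
from scipy.spatial.transform import Rotation as Ro
def delta(p,yaw):
    o=arm.get_obs();R=Ro.from_rotvec(o['orientation']);y=np.radians(yaw)
    Y=np.array([np.cos(y),np.sin(y),0]);Z=np.array([0,0,-1.]);G=Ro.from_matrix(np.c_[np.cross(Y,Z),Y,Z])
    print('xyz',(R.inv().apply(np.array(p)-o['eef_pos'])*1000).round(1),'w',np.degrees((R.inv()*G).as_rotvec()).round(1),'F',o['ft_force'].round(1),'t',round(o['clock'],2),o['eef_pos'].round(4))
E
python3 - <<'E'
from h import *
delta((.492,.296,.19),-10)
E
```

```text
xyz [-336.1  -84.3   15.1] w [-0.   0.  76.9] F [ 0.  -0.   0.6] t 0.2 [0.216  0.5056 0.2051]
```

arm_command:
  deltas:
    - {"x":-336,"y":-84,"z":15,"wz":77,"hand":-1}
    - {"x":-336,"y":-84,"z":15,"wz":77,"hand":-1}
    - {"x":-336,"y":-84,"z":15,"wz":77,"hand":-1}
    - {"x":-336,"y":-84,"z":15,"wz":77,"hand":-1}
    - {"x":-336,"y":-84,"z":15,"wz":77,"hand":-1}

```text
validation failed for argument at $.de...
```

```bash
python3 - <<'E'
from h import *
delta((.492,.296,.19),-10)
E
```

```text
xyz [-336.1  -84.3   15.1] w [-0.   0.  76.9] F [ 0.  -0.   0.6] t 0.2 [0.216  0.5056 0.2051]
```

arm_command:
  deltas:
    - {"wx":0,"wy":0,"wz":7,"x":-40,"y":-10,"z":2,"hand":-1}
    - {"wx":0,"wy":0,"wz":14,"x":-80,"y":-20,"z":4,"hand":-1}
    - {"wx":0,"wy":0,"wz":21,"x":-120,"y":-30,"z":6,"hand":-1}
    - {"wx":0,"wy":0,"wz":28,"x":-160,"y":-40,"z":8,"hand":-1}
    - {"wx":0,"wy":0,"wz":35,"x":-200,"y":-50,"z":10,"hand":-1}

```text
clock: 0.62
eef_pos: [0.3816, 0.3797, 0.1953]
orientation: [-1.534, -2.742, 0.0]
ft_force: [0.5, 1.1, -0.8]
opening: 0.064
finger_force: 0.0
```

```bash
python3 - <<'E'
from h import *
delta((.492,.296,.19),-10)
E
```

```text
xyz [-129.1   50.3    5.3] w [-0.   0.  41.5] F [ 0.5  1.1 -0.8] t 0.62 [0.3816 0.3797 0.1953]
```

arm_command:
  deltas:
    - {"wx":0,"wy":0,"wz":7,"x":-26,"y":10,"z":1,"hand":-1}
    - {"wx":0,"wy":0,"wz":14,"x":-52,"y":20,"z":2,"hand":-1}
    - {"wx":0,"wy":0,"wz":21,"x":-77,"y":30,"z":3,"hand":-1}
    - {"wx":0,"wy":0,"wz":28,"x":-103,"y":40,"z":4,"hand":-1}
    - {"wx":0,"wy":0,"wz":35,"x":-129,"y":50,"z":5,"hand":-1}

```text
clock: 1.03
eef_pos: [0.4919, 0.297, 0.1903]
orientation: [-2.288, -2.153, 0.0]
ft_force: [0.3, -0.5, -0.6]
opening: 0.0305
finger_force: 0.0
```

```bash
python3 - <<'E'
from h import *
delta((.489,.296,.108),-10)
for n in('scene','top'):
    im=optics.get_image(n);print(n,proj(im,arm.get_obs()['eef_pos']))
    if n=='scene': S=im
    else:T=im
a=S['color'][220:340,240:400,::-1];b=T['color'][160:280,180:340,::-1]
cv2.imwrite('pics/3.png',cv2.resize(np.vstack([a,b]),None,fx=2.5,fy=2.5,interpolation=cv2.INTER_CUBIC))
E
```

```text
xyz [-1.1 -2.8 82.3] w [-0.   0.   6.5] F [ 0.3 -0.5 -0.6] t 1.03 [0.4919 0.297  0.1903]
scene [[323.19915076 294.00413182]]
top [[232.41319243 220.52888415]]
```

View pics/3.png

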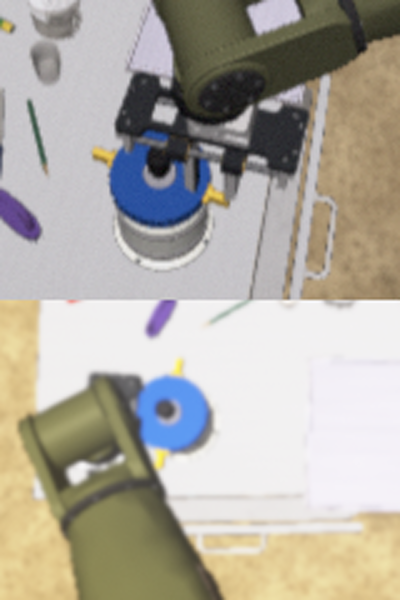

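The fingers, still closing, sit just behind the near wing with their tips at about (324,297) in the scene view, which matches the projection. Next I'll descend.

arm_command:
  deltas:
    - {"wx":0,"wy":0,"wz":3,"x":-1,"y":-3,"z":0,"hand":-1}
    - {"wx":0,"wy":0,"wz":6,"x":-1,"y":-3,"z":10,"hand":-1}
    - {"wx":0,"wy":0,"wz":6,"x":-1,"y":-3,"z":35,"hand":-1}
    - {"wx":0,"wy":0,"wz":6,"x":-1,"y":-3,"z":60,"hand":-1}
    - {"wx":0,"wy":0,"wz":6,"x":-1,"y":-3,"z":82,"hand":-1}

```text
clock: 1.55
eef_pos: [0.4872, 0.2974, 0.1071]
orientation: [-2.389, -2.039, 0.001]
ft_force: [-0.2, 0.3, 0.1]
opening: 0.0006
finger_force: 0.0
```

```bash
cat >> h.py <<'E'
C=np.array([.559,.2545])
def arc(wings,r=.076,off=.013):
    # pusher target(s) behind wing at angle w (deg): tool y radial
    for w in wings:
        a=np.radians(w);p=C+r*np.array([np.cos(a),np.sin(a)])-off*np.array([-np.sin(a),np.cos(a)])
        print(w,end=' ');delta((*p,.108),w-180)
E
python3 - <<'E'
from h import *
arc([165,170,176,182,188,194])
E
```

```text
165 xyz [-10.3   3.4  -0.9] w [-0.  0.  6.] F [-0.2  0.3  0.1] t 1.55 [0.4872 0.2974 0.1071]
170 xyz [-16.8   1.9  -0.9] w [-0.  0.  1.] F [-0.2  0.3  0.1] t 1.55 [0.4872 0.2974 0.1071]
176 xyz [-24.8   0.8  -0.9] w [-0.  0. -5.] F [-0.2  0.3  0.1] t 1.55 [0.4872 0.2974 0.1071]
182 xyz [-32.9   0.6  -0.9] w [ -0.   0. -11.] F [-0.2  0.3  0.1] t 1.55 [0.4872 0.2974 0.1071]
188 xyz [-41.    1.2  -0.9] w [ -0.   0. -17.] F [-0.2  0.3  0.1] t 1.55 [0.4872 0.2974 0.1071]
194 xyz [-48.9   2.6  -0.9] w [ -0.   0. -23.] F [-0.2  0.3  0.1] t 1.55 [0.4872 0.2974 0.1071]
```

arm_command:
  deltas:
    - {"wx":0,"wy":0,"wz":1,"x":-9,"y":2,"z":0,"hand":-1}
    - {"wx":0,"wy":0,"wz":1,"x":-17,"y":2,"z":0,"hand":-1}
    - {"wx":0,"wy":0,"wz":-5,"x":-25,"y":1,"z":0,"hand":-1}
    - {"wx":0,"wy":0,"wz":-11,"x":-33,"y":1,"z":0,"hand":-1}

```text
clock: 1.88
eef_pos: [0.484, 0.2641, 0.1103]
orientation: [2.179, 2.262, 0.004]
ft_force: [0.3, 1.9, -1.3]
opening: 0.0002
finger_force: 0.8
```

```bash
python3 - <<'E'
from h import *
arc([187,192,197,202,207])
E
```

```text
187 xyz [-5.9 -2.2  2.3] w [ 0.1 -0.1 -4.9] F [ 0.3  1.9 -1.3] t 1.88 [0.484  0.2641 0.1103]
192 xyz [-12.6  -2.5   2.3] w [ 0.1 -0.1 -9.9] F [ 0.3  1.9 -1.3] t 1.88 [0.484  0.2641 0.1103]
197 xyz [-19.3  -2.2   2.3] w [  0.1  -0.1 -14.9] F [ 0.3  1.9 -1.3] t 1.88 [0.484  0.2641 0.1103]
202 xyz [-26.   -1.3   2.3] w [  0.1  -0.  -19.9] F [ 0.3  1.9 -1.3] t 1.88 [0.484  0.2641 0.1103]
207 xyz [-32.5   0.2   2.3] w [  0.1  -0.  -24.9] F [ 0.3  1.9 -1.3] t 1.88 [0.484  0.2641 0.1103]
```

arm_command:
  deltas:
    - {"wx":0,"wy":0,"wz":-5,"x":-6,"y":-2,"z":1,"hand":-1}
    - {"wx":0,"wy":0,"wz":-10,"x":-12.5,"y":-2.5,"z":1,"hand":-1}
    - {"wx":0,"wy":0,"wz":-15,"x":-19,"y":-2,"z":1,"hand":-1}
    - {"wx":0,"wy":0,"wz":-20,"x":-26,"y":-1.5,"z":1,"hand":-1}
    - {"wx":0,"wy":0,"wz":-25,"x":-32.5,"y":0,"z":1,"hand":-1}

```text
clock: 2.3
eef_pos: [0.4852, 0.2314, 0.1096]
orientation: [1.638, 2.679, 0.004]
ft_force: [0.2, 0.4, -1.1]
opening: 0.0005
finger_force: 0.3
```

```bash
python3 - <<'E'
from h import *
arc([207,210,213,216,219])
S=optics.get_image('scene');print(blobs(S,(18,100,80),(36,255,255),8))
b=[b[0] for b in blobs(S,(18,100,80),(36,255,255),8) if 265<b[0][0]<345 and 260<b[0][1]<330]
print([onz(S,p,.12).round(4) for p in b])
E
```

```text
207 xyz [0.  0.2 1.6] w [0.2 0.  0.1] F [ 0.2  0.4 -1.1] t 2.3 [0.4852 0.2314 0.1096]
210 xyz [-4.  -0.4  1.6] w [ 0.2  0.  -2.9] F [ 0.2  0.4 -1.1] t 2.3 [0.4852 0.2314 0.1096]
213 xyz [-8.  -0.7  1.6] w [ 0.2  0.  -5.9] F [ 0.2  0.4 -1.1] t 2.3 [0.4852 0.2314 0.1096]
216 xyz [-12.   -0.9   1.6] w [ 0.2  0.  -8.9] F [ 0.2  0.4 -1.1] t 2.3 [0.4852 0.2314 0.1096]
219 xyz [-16.1  -0.8   1.6] w [  0.2   0.  -11.9] F [ 0.2  0.4 -1.1] t 2.3 [0.4852 0.2314 0.1096]
[((np.float64(111.9), np.float64(51.9)), [99, 41, 26, 22, 242]), ((np.float64(451.6), np.float64(103.7)), [435, 98, 26, 14, 127]), ((np.float64(275.3), np.float64(203.2)), [272, 200, 7, 8, 40]), ((np.float64(242.2), np.float64(230.2)), [240, 229, 5, 4, 13]), ((np.float64(316.8), np.float64(263.4)), [312, 262, 11, 4, 21]), ((np.float64(324.5), np.float64(284.1)), [323, 281, 4, 8, 21]), ((np.float64(279.5), np.float64(294.7)), [274, 291, 11, 7, 47]), ((np.float64(209.7), np.float64(332.4)), [203, 328, 12, 10, 38])]
[array([0.541 , 0.1626, 0.12  ]), array([0.5046, 0.2264, 0.12  ]), array([0.6239, 0.2851, 0.12  ])]
```

The far wing now sits at 25°, so the lid has turned about 35°. I'll slow down from here.

arm_command:
  deltas:
    - {"wx":0,"wy":0,"wz":-2,"x":-2,"y":0,"z":1,"hand":-1}
    - {"wx":0,"wy":0,"wz":-4,"x":-5,"y":-0.5,"z":1,"hand":-1}
    - {"wx":0,"wy":0,"wz":-6,"x":-8,"y":-0.5,"z":1,"hand":-1}

```text
clock: 2.6
eef_pos: [0.4883, 0.2246, 0.1082]
orientation: [1.502, 2.758, 0.003]
ft_force: [-0.9, 1.3, 0.9]
opening: 0.0003
finger_force: 0.6
```

arm_command:
  deltas:
    - {"wx":0,"wy":0,"wz":-1,"x":-1.5,"y":0,"z":0,"hand":-1}
    - {"wx":0,"wy":0,"wz":-2,"x":-3,"y":0,"z":0,"hand":-1}
    - {"wx":0,"wy":0,"wz":-3,"x":-4,"y":0,"z":0,"hand":-1}

```text
clock: 2.85
eef_pos: [0.4903, 0.2212, 0.1073]
orientation: [1.429, 2.797, 0.001]
ft_force: [-0.4, 1.4, 0.5]
opening: 0.0004
finger_force: 0.5
```

```bash
python3 - <<'E'
from h import *
arc([216,219,222])
E
```

```text
216 xyz [-0.4 -0.9 -0.7] w [ 0.1  0.  -0.1] F [-0.4  1.4  0.5] t 2.85 [0.4903 0.2212 0.1073]
219 xyz [-4.4 -1.4 -0.7] w [ 0.1  0.  -3.1] F [-0.4  1.4  0.5] t 2.85 [0.4903 0.2212 0.1073]
222 xyz [-8.5 -1.8 -0.7] w [ 0.1  0.  -6.1] F [-0.4  1.4  0.5] t 2.85 [0.4903 0.2212 0.1073]
```

arm_command:
  deltas:
    - {"wx":0,"wy":0,"wz":-1.5,"x":-2,"y":-0.6,"z":-0.4,"hand":-1}
    - {"wx":0,"wy":0,"wz":-3,"x":-4,"y":-1,"z":-0.4,"hand":-1}
    - {"wx":0,"wy":0,"wz":-4,"x":-5.3,"y":-1.4,"z":-0.4,"hand":-1}

```text
clock: 3.1
eef_pos: [0.4922, 0.2161, 0.1072]
orientation: [1.329, 2.846, 0.001]
ft_force: [-0.6, 0.7, 1.2]
opening: 0.0003
finger_force: 0.4
```

arm_command:
  deltas:
    - {"wx":0,"wy":0,"wz":-1.5,"x":-2,"y":-0.3,"z":0,"hand":-1}
    - {"wx":0,"wy":0,"wz":-3,"x":-4,"y":-0.6,"z":0,"hand":-1}
    - {"wx":0,"wy":0,"wz":-4,"x":-5.3,"y":-0.8,"z":0,"hand":-1}

```text
clock: 3.35
eef_pos: [0.4949, 0.2115, 0.1071]
orientation: [1.229, 2.891, 0.0]
ft_force: [-0.5, 0.4, 1.1]
opening: 0.0003
finger_force: 0.4
```

arm_command:
  deltas:
    - {"wx":0,"wy":0,"wz":-1.5,"x":-2,"y":-0.3,"z":0,"hand":-1}
    - {"wx":0,"wy":0,"wz":-3,"x":-4,"y":-0.6,"z":0,"hand":-1}
    - {"wx":0,"wy":0,"wz":-4,"x":-5.3,"y":-0.8,"z":0,"hand":-1}

```text
clock: 3.6
eef_pos: [0.498, 0.2071, 0.107]
orientation: [1.128, 2.932, 0.0]
ft_force: [-0.2, 1.4, 1.0]
opening: 0.0003
finger_force: 0.4
```

arm_command:
  deltas:
    - {"wx":0,"wy":0,"wz":-1.5,"x":-2,"y":-0.3,"z":0,"hand":-1}
    - {"wx":0,"wy":0,"wz":-3,"x":-4,"y":-0.6,"z":0,"hand":-1}
    - {"wx":0,"wy":0,"wz":-4,"x":-5.3,"y":-0.8,"z":0,"hand":-1}

```text
clock: 3.85
eef_pos: [0.5014, 0.203, 0.107]
orientation: [1.025, 2.97, 0.0]
ft_force: [-0.1, 1.0, 0.7]
opening: 0.0004
finger_force: 0.5
```

```bash
python3 - <<'E'
from h import *
arc([232,236])
S=optics.get_image('scene')
b=[b[0] for b in blobs(S,(18,100,80),(36,255,255),8) if 265<b[0][0]<345 and 260<b[0][1]<330]
for p in b: q=onz(S,p,.12)[:2]-C;print(q.round(3),np.degrees(np.arctan2(q[1],q[0])))
E
```

```text
232 xyz [-0.7  0.1 -1. ] w [ 0.   0.  -0.1] F [-0.1  1.   0.7] t 3.85 [0.5014 0.203  0.107 ]
236 xyz [-6.  -0.6 -1. ] w [ 0.   0.  -4.1] F [-0.1  1.   0.7] t 3.85 [0.5014 0.203  0.107 ]
[-0.041 -0.047] -131.13300167878597
[0.047 0.054] 49.262137826598035
```

arm_command:
  deltas:
    - {"wx":0,"wy":0,"wz":-1.5,"x":-2,"y":-0.3,"z":0,"hand":-1}
    - {"wx":0,"wy":0,"wz":-3,"x":-4,"y":-0.6,"z":0,"hand":-1}
    - {"wx":0,"wy":0,"wz":-4,"x":-5.3,"y":-0.8,"z":0,"hand":-1}

```text
clock: 4.15
eef_pos: [0.505, 0.1991, 0.1069]
orientation: [-0.921, -3.004, 0.0]
ft_force: [-0.1, 0.7, 1.0]
opening: 0.0004
finger_force: 0.5
```

arm_command:
  deltas:
    - {"wx":0,"wy":0,"wz":-1.5,"x":-2,"y":-0.3,"z":0,"hand":-1}
    - {"wx":0,"wy":0,"wz":-3,"x":-4,"y":-0.6,"z":0,"hand":-1}
    - {"wx":0,"wy":0,"wz":-4,"x":-5.3,"y":-0.8,"z":0,"hand":-1}

```text
clock: 4.4
eef_pos: [0.5089, 0.1954, 0.1069]
orientation: [-0.815, -3.034, 0.0]
ft_force: [-0.6, 0.5, 0.9]
opening: 0.0004
finger_force: 0.5
```

arm_command:
  deltas:
    - {"wx":0,"wy":0,"wz":-1.5,"x":-2,"y":-0.3,"z":0,"hand":-1}
    - {"wx":0,"wy":0,"wz":-3,"x":-4,"y":-0.6,"z":0,"hand":-1}
    - {"wx":0,"wy":0,"wz":-4,"x":-5.3,"y":-0.8,"z":0,"hand":-1}

```text
clock: 4.65
eef_pos: [0.5131, 0.1921, 0.1068]
orientation: [0.709, 3.061, -0.0]
ft_force: [-1.0, 0.4, 0.3]
opening: 0.0008
finger_force: 0.4
```

arm_command:
  deltas:
    - {"wx":0,"wy":0,"wz":-1.5,"x":-2,"y":-0.3,"z":0,"hand":-1}
    - {"wx":0,"wy":0,"wz":-3,"x":-4,"y":-0.6,"z":0,"hand":-1}
    - {"wx":0,"wy":0,"wz":-4,"x":-5.3,"y":-0.8,"z":0,"hand":-1}

```text
clock: 4.9
eef_pos: [0.5174, 0.1891, 0.1068]
orientation: [-0.601, -3.083, 0.0]
ft_force: [-2.2, 1.5, 1.9]
opening: 0.0008
finger_force: 1.5
```

arm_command:
  deltas:
    - {"wx":0,"wy":0,"wz":-1,"x":-1.3,"y":-0.2,"z":0,"hand":-1}
    - {"wx":0,"wy":0,"wz":-2,"x":-2.6,"y":-0.4,"z":0,"hand":-1}
    - {"wx":0,"wy":0,"wz":-2,"x":-2.6,"y":-0.4,"z":0,"hand":-1}

```text
clock: 5.15
eef_pos: [0.5181, 0.1884, 0.1067]
orientation: [-0.547, -3.089, 0.0]
ft_force: [-12.5, 5.1, 7.7]
opening: 0.0007
finger_force: 7.3
```

```bash
python3 - <<'E'
from h import *
arc([250])
S=optics.get_image('scene')
b=[b[0] for b in blobs(S,(18,100,80),(36,255,255),8) if 265<b[0][0]<345 and 260<b[0][1]<330]
for p in b: q=onz(S,p,.12)[:2]-C;print(q.round(3),np.degrees(np.arctan2(q[1],q[0])))
E
```

```text
250 xyz [-2.8  0.1 -1.3] w [-0.  -0.2 -0.1] F [-12.5   5.1   7.7] t 5.15 [0.5181 0.1884 0.1067]
[0.028 0.067] 67.55709835465106
```

The force rose to about 13 N with almost no travel. That is the stop, after a turn of about 77°. I'll back off and rise.

arm_command:
  deltas:
    - {"wx":0,"wy":0,"wz":0,"x":8,"y":-1,"z":0,"hand":-1}
    - {"wx":0,"wy":0,"wz":0,"x":16,"y":-2,"z":0,"hand":-1}
    - {"wx":0,"wy":0,"wz":0,"x":16,"y":-2,"z":-35,"hand":-1}
    - {"wx":0,"wy":0,"wz":0,"x":16,"y":-2,"z":-70,"hand":-1}
    - {"wx":0,"wy":0,"wz":0,"x":16,"y":-2,"z":-105,"hand":1}

```text
clock: 5.62
eef_pos: [0.5033, 0.1913, 0.2131]
orientation: [-0.549, -3.093, 0.001]
ft_force: [0.8, -0.6, -0.3]
opening: 0.0042
finger_force: 0.0
```

```bash
python3 - <<'E'
from h import *
S=optics.get_image('scene')
b=[b[0] for b in blobs(S,(18,100,80),(36,255,255),8) if 265<b[0][0]<345 and 260<b[0][1]<330]
for p in b: q=onz(S,p,.12)[:2]-C;print(p,q.round(3),np.degrees(np.arctan2(q[1],q[0])))
delta((.559,.2545,.212),70)
a=S['color'][230:340,240:400,::-1]
cv2.imwrite('pics/4.png',cv2.resize(a,None,fx=4,fy=4,interpolation=cv2.INTER_CUBIC))
E
```

```text
(np.float64(317.8), np.float64(272.1)) [-0.027 -0.063] -113.25639989167827
(np.float64(288.7), np.float64(308.7)) [0.028 0.066] 66.90786806114964
xyz [-28.6  77.1   9.2] w [ 0.3  0.4 -0.1] F [0.4 0.6 7.2] t 5.67 [0.5055 0.192  0.2206]
```

View pics/4.png

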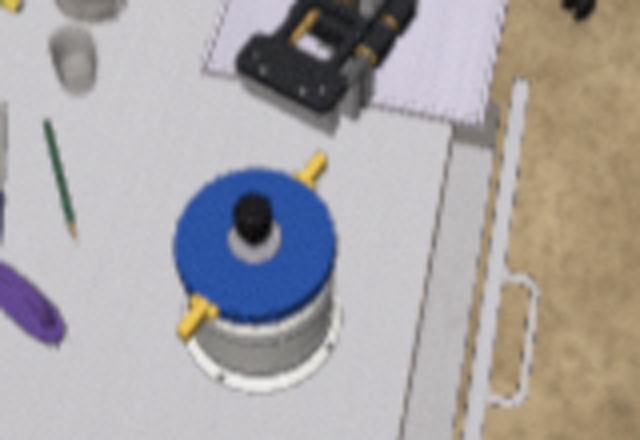

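The lid's wings now lie at 67°, with pixels (318,272) and (289,309), and it is undisturbed. The knob is at about (303,283). Next I'll go above the knob and open the fingers.

arm_command:
  deltas:
    - {"wx":0,"wy":0,"wz":0,"x":-8,"y":20,"z":0,"hand":1}
    - {"wx":0,"wy":0,"wz":0,"x":-18,"y":48,"z":0,"hand":1}
    - {"wx":0,"wy":0,"wz":0,"x":-28,"y":77,"z":0,"hand":1}
    - {"wx":0,"wy":0,"wz":0,"x":-28,"y":77,"z":0,"hand":1}
    - {"wx":0,"wy":0,"wz":0,"x":-28,"y":77,"z":0,"hand":1}

```text
clock: 6.08
eef_pos: [0.5567, 0.2547, 0.2107]
orientation: [-0.548, -3.093, 0.001]
ft_force: [-0.4, -0.5, -0.1]
opening: 0.0406
finger_force: 0.0
```

arm_command:
  deltas:
    - {"wx":0,"wy":0,"wz":0,"x":0,"y":0,"z":0,"hand":1}
    - {"wx":0,"wy":0,"wz":0,"x":0,"y":0,"z":0,"hand":1}
    - {"wx":0,"wy":0,"wz":0,"x":0,"y":0,"z":0,"hand":1}
    - {"wx":0,"wy":0,"wz":0,"x":0,"y":0,"z":0,"hand":1}

```text
clock: 6.42
eef_pos: [0.5567, 0.2536, 0.2123]
orientation: [0.55, 3.092, 0.0]
ft_force: [-0.4, 0.3, -0.7]
opening: 0.0677
finger_force: 0.0
```

```bash
python3 - <<'E'
from h import *
S=optics.get_image('scene')
print('knob',onz(S,(303.2,282.5),.16))
delta((.559,.2555,.134),70)
E
```

```text
knob [0.55984367 0.25549746 0.16      ]
xyz [-1.5  2.5 78.2] w [ 0.   0.  -0.2] F [-0.4 -0.1 -0. ] t 6.47 [0.5567 0.2536 0.2122]
```

arm_command:
  deltas:
    - {"wx":0,"wy":0,"wz":0,"x":-2,"y":2.5,"z":20,"hand":1}
    - {"wx":0,"wy":0,"wz":0,"x":-2,"y":2.5,"z":40,"hand":1}
    - {"wx":0,"wy":0,"wz":0,"x":-2,"y":2.5,"z":60,"hand":1}
    - {"wx":0,"wy":0,"wz":0,"x":-2,"y":2.5,"z":72,"hand":1}
    - {"wx":0,"wy":0,"wz":0,"x":-2,"y":2.5,"z":77,"hand":1}

```text
clock: 6.88
eef_pos: [0.5589, 0.2553, 0.1331]
orientation: [-0.549, -3.091, 0.002]
ft_force: [-0.3, -0.1, -0.1]
opening: 0.0939
finger_force: 0.0
```

arm_command:
  deltas:
    - {"wx":0,"wy":0,"wz":0,"x":0,"y":0,"z":0,"hand":-1}
    - {"wx":0,"wy":0,"wz":0,"x":0,"y":0,"z":0,"hand":-1}
    - {"wx":0,"wy":0,"wz":0,"x":0,"y":0,"z":0,"hand":-1}
    - {"wx":0,"wy":0,"wz":0,"x":0,"y":0,"z":0,"hand":-1}
    - {"wx":0,"wy":0,"wz":0,"x":0,"y":0,"z":0,"hand":-1}

```text
clock: 7.3
eef_pos: [0.5598, 0.2558, 0.1357]
orientation: [0.549, 3.092, 0.001]
ft_force: [-0.2, -0.1, 0.6]
opening: 0.0642
finger_force: 0.0
```

arm_command:
  deltas:
    - {"wx":0,"wy":0,"wz":0,"x":0,"y":0,"z":0,"hand":-1}
    - {"wx":0,"wy":0,"wz":0,"x":0,"y":0,"z":0,"hand":-1}
    - {"wx":0,"wy":0,"wz":0,"x":0,"y":0,"z":0,"hand":-1}
    - {"wx":0,"wy":0,"wz":0,"x":0,"y":0,"z":0,"hand":-1}
    - {"wx":0,"wy":0,"wz":0,"x":0,"y":0,"z":0,"hand":-1}

```text
clock: 7.72
eef_pos: [0.5595, 0.2557, 0.1348]
orientation: [0.549, 3.093, -0.0]
ft_force: [-0.0, -0.5, 1.0]
opening: 0.0309
finger_force: 0.0
```

arm_command:
  deltas:
    - {"wx":0,"wy":0,"wz":0,"x":0,"y":0,"z":0,"hand":-1}
    - {"wx":0,"wy":0,"wz":0,"x":0,"y":0,"z":0,"hand":-1}
    - {"wx":0,"wy":0,"wz":0,"x":0,"y":0,"z":0,"hand":-1}
    - {"wx":0,"wy":0,"wz":0,"x":0,"y":0,"z":0,"hand":-1}

```text
clock: 8.05
eef_pos: [0.5596, 0.2557, 0.1348]
orientation: [-0.549, -3.093, 0.0]
ft_force: [0.3, 1.0, 0.5]
opening: 0.0274
finger_force: 30.0
```

Gripped at 30 N. I'll lift slowly and check the force.

arm_command:
  deltas:
    - {"wx":0,"wy":0,"wz":0,"x":0,"y":0,"z":-1,"hand":-1}
    - {"wx":0,"wy":0,"wz":0,"x":0,"y":0,"z":-3,"hand":-1}
    - {"wx":0,"wy":0,"wz":0,"x":0,"y":0,"z":-5,"hand":-1}

```text
clock: 8.3
eef_pos: [0.5594, 0.2556, 0.1397]
orientation: [-0.549, -3.093, 0.001]
ft_force: [-0.1, 0.2, -3.1]
opening: 0.0274
finger_force: 30.0
```

arm_command:
  deltas:
    - {"wx":0,"wy":0,"wz":0,"x":0,"y":0,"z":-8,"hand":-1}
    - {"wx":0,"wy":0,"wz":0,"x":0,"y":0,"z":-18,"hand":-1}
    - {"wx":0,"wy":0,"wz":0,"x":0,"y":0,"z":-30,"hand":-1}
    - {"wx":0,"wy":0,"wz":0,"x":0,"y":0,"z":-45,"hand":-1}
    - {"wx":0,"wy":0,"wz":0,"x":0,"y":0,"z":-55,"hand":-1}

```text
clock: 8.72
eef_pos: [0.5599, 0.2559, 0.1975]
orientation: [0.549, 3.091, 0.002]
ft_force: [0.8, -0.6, -2.2]
opening: 0.0272
finger_force: 30.0
```

```bash
python3 - <<'E'
from h import *
delta((.535,-.074,.195),70)
S=optics.get_image('scene')
b=[b[0] for b in blobs(S,(18,100,80),(36,255,255),8) if 250<b[0][0]<345 and 240<b[0][1]<340]
print(b,[onz(S,p,.178).round(3) for p in b])
E
```

```text
xyz [ -90.1 -318.3    2.2] w [ 0.1  0.1 -0.1] F [ 0.8 -0.6 -2.2] t 8.72 [0.5599 0.2559 0.1975]
[(np.float64(288.4), np.float64(256.3)), (np.float64(317.5), np.float64(260.6)), (np.float64(301.3), np.float64(267.6)), (np.float64(287.0), np.float64(297.8))] [array([0.619, 0.191, 0.178]), array([0.533, 0.189, 0.178]), array([0.573, 0.22 , 0.178]), array([0.589, 0.318, 0.178])]
```

Lifted; the scale shows the lid's weight. I'll check the pane's clearance before crossing.

```bash
python3 - <<'E'
from h import *
S=optics.get_image('scene');T=optics.get_image('top')
for p in((350,57),(475,122)):print('S',onz(S,p,.455))
for p in((378,332),(358,312),(475,190),(440,178)):print('T',p,onz(T,p,.455))
E
```

```text
S [ 0.55294985 -0.47206491  0.455     ]
S [ 0.15221802 -0.17443363  0.455     ]
T (378, 332) [ 0.15221646 -0.1648145   0.455     ]
T (358, 312) [ 0.20685223 -0.11202277  0.455     ]
T (475, 190) [ 0.53959431 -0.46647489  0.455     ]
T (440, 178) [ 0.5770144  -0.36538909  0.455     ]
```

arm_command:
  deltas:
    - {"wx":0,"wy":0,"wz":0,"x":-6,"y":-20,"z":0,"hand":-1}
    - {"wx":0,"wy":0,"wz":0,"x":-15,"y":-52,"z":0,"hand":-1}
    - {"wx":0,"wy":0,"wz":0,"x":-24,"y":-86,"z":0,"hand":-1}
    - {"wx":0,"wy":0,"wz":0,"x":-34,"y":-121,"z":0,"hand":-1}
    - {"wx":0,"wy":0,"wz":0,"x":-44,"y":-156,"z":0,"hand":-1}

```text
clock: 9.28
eef_pos: [0.5464, 0.0926, 0.194]
orientation: [-0.548, -3.092, 0.001]
ft_force: [1.0, -0.2, -3.0]
opening: 0.0274
finger_force: 30.0
```

arm_command:
  deltas:
    - {"wx":0,"wy":0,"wz":0,"x":-10,"y":-35,"z":0,"hand":-1}
    - {"wx":0,"wy":0,"wz":0,"x":-20,"y":-70,"z":0,"hand":-1}
    - {"wx":0,"wy":0,"wz":0,"x":-30,"y":-105,"z":0,"hand":-1}
    - {"wx":0,"wy":0,"wz":0,"x":-40,"y":-140,"z":0,"hand":-1}
    - {"wx":0,"wy":0,"wz":0,"x":-46,"y":-160,"z":0,"hand":-1}

```text
clock: 9.7
eef_pos: [0.5344, -0.0751, 0.1942]
orientation: [-0.552, -3.092, 0.001]
ft_force: [0.5, 0.2, -3.2]
opening: 0.0275
finger_force: 30.0
```

arm_command:
  deltas:
    - {"wx":0,"wy":0,"wz":0,"x":0,"y":0,"z":0,"hand":-1}
    - {"wx":0,"wy":0,"wz":0,"x":0,"y":0,"z":0,"hand":-1}
    - {"wx":0,"wy":0,"wz":0,"x":0,"y":0,"z":0,"hand":-1}

```text
clock: 9.95
eef_pos: [0.5351, -0.0715, 0.1944]
orientation: [-0.549, -3.092, -0.0]
ft_force: [-1.1, 0.1, -2.3]
opening: 0.0274
finger_force: 30.0
```

```bash
python3 - <<'E'
from h import *
delta((.535,-.072,.038),70)
S=optics.get_image('scene')
b=[b[0] for b in blobs(S,(18,100,80),(36,255,255),8) if 280<b[0][0]<400 and 150<b[0][1]<300]
print(b,[onz(S,p,.178).round(3) for p in b])
a=S['color'][140:300,240:420,::-1]
cv2.imwrite('pics/5.png',cv2.resize(a,None,fx=3.5,fy=3.5,interpolation=cv2.INTER_CUBIC))
E
```

```text
xyz [ -0.2  -0.5 156.4] w [ 0.  -0.  -0.1] F [-1.1  0.1 -2.3] t 9.95 [ 0.5351 -0.0715  0.1944]
[(np.float64(324.0), np.float64(167.9)), (np.float64(344.6), np.float64(181.7)), (np.float64(320.8), np.float64(208.0))] [array([ 0.589, -0.192,  0.178]), array([ 0.507, -0.138,  0.178]), array([ 0.563, -0.007,  0.178])]
```

View pics/5.png

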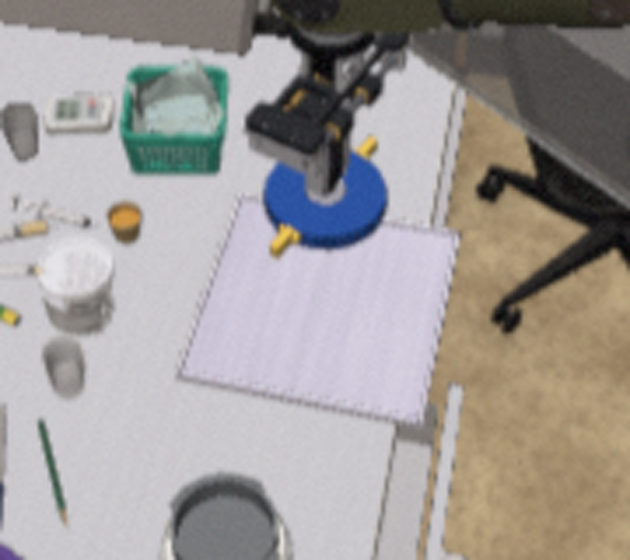

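The lid hangs level over the tray, with its wings at (321,208) and (345,182). I'll lower it.

arm_command:
  deltas:
    - {"wx":0,"wy":0,"wz":0,"x":0,"y":0,"z":25,"hand":-1}
    - {"wx":0,"wy":0,"wz":0,"x":0,"y":0,"z":60,"hand":-1}
    - {"wx":0,"wy":0,"wz":0,"x":0,"y":0,"z":95,"hand":-1}
    - {"wx":0,"wy":0,"wz":0,"x":0,"y":0,"z":125,"hand":-1}
    - {"wx":0,"wy":0,"wz":0,"x":0,"y":0,"z":143,"hand":-1}

```text
clock: 10.42
eef_pos: [0.5339, -0.0705, 0.0485]
orientation: [-0.546, -3.09, -0.0]
ft_force: [-0.8, -1.2, -3.6]
opening: 0.0274
finger_force: 30.0
```

arm_command:
  deltas:
    - {"wx":0,"wy":0,"wz":0,"x":0,"y":0,"z":2,"hand":-1}
    - {"wx":0,"wy":0,"wz":0,"x":0,"y":0,"z":5,"hand":-1}
    - {"wx":0,"wy":0,"wz":0,"x":0,"y":0,"z":8,"hand":-1}
    - {"wx":0,"wy":0,"wz":0,"x":0,"y":0,"z":9,"hand":-1}
    - {"wx":0,"wy":0,"wz":0,"x":0,"y":0,"z":10,"hand":-1}

```text
clock: 10.83
eef_pos: [0.5359, -0.0719, 0.0429]
orientation: [0.548, 3.091, -0.0]
ft_force: [-0.1, 0.1, -4.0]
opening: 0.0276
finger_force: 30.0
```

arm_command:
  deltas:
    - {"wx":0,"wy":0,"wz":0,"x":0,"y":0,"z":0.7,"hand":-1}
    - {"wx":0,"wy":0,"wz":0,"x":0,"y":0,"z":1.4,"hand":-1}
    - {"wx":0,"wy":0,"wz":0,"x":0,"y":0,"z":2,"hand":-1}
    - {"wx":0,"wy":0,"wz":0,"x":0,"y":0,"z":2.5,"hand":-1}
    - {"wx":0,"wy":0,"wz":0,"x":0,"y":0,"z":3,"hand":-1}

```text
clock: 11.25
eef_pos: [0.5353, -0.072, 0.0389]
orientation: [0.549, 3.093, 0.0]
ft_force: [-0.6, 0.5, -2.6]
opening: 0.0276
finger_force: 30.0
```

arm_command:
  deltas:
    - {"wx":0,"wy":0,"wz":0,"x":0,"y":0,"z":0.5,"hand":-1}
    - {"wx":0,"wy":0,"wz":0,"x":0,"y":0,"z":1,"hand":-1}
    - {"wx":0,"wy":0,"wz":0,"x":0,"y":0,"z":1,"hand":-1}
    - {"wx":0,"wy":0,"wz":0,"x":0,"y":0,"z":1,"hand":-1}

```text
clock: 11.58
eef_pos: [0.5353, -0.072, 0.0379]
orientation: [0.549, 3.093, 0.0]
ft_force: [0.3, -0.2, -2.6]
opening: 0.0275
finger_force: 30.0
```

arm_command:
  deltas:
    - {"wx":0,"wy":0,"wz":0,"x":0,"y":0,"z":0.3,"hand":-1}
    - {"wx":0,"wy":0,"wz":0,"x":0,"y":0,"z":0.6,"hand":-1}
    - {"wx":0,"wy":0,"wz":0,"x":0,"y":0,"z":0.8,"hand":-1}
    - {"wx":0,"wy":0,"wz":0,"x":0,"y":0,"z":0.8,"hand":-1}

```text
clock: 11.92
eef_pos: [0.5354, -0.072, 0.0378]
orientation: [0.549, 3.093, -0.0]
ft_force: [-4.1, 0.3, 8.0]
opening: 0.0273
finger_force: 30.0
```

Touchdown. I'll ease off slightly and open.

arm_command:
  deltas:
    - {"wx":0,"wy":0,"wz":0,"x":0,"y":0,"z":-0.5,"hand":-1}
    - {"wx":0,"wy":0,"wz":0,"x":0,"y":0,"z":-0.5,"hand":-1}
    - {"wx":0,"wy":0,"wz":0,"x":0,"y":0,"z":-0.5,"hand":1}
    - {"wx":0,"wy":0,"wz":0,"x":0,"y":0,"z":-0.5,"hand":1}
    - {"wx":0,"wy":0,"wz":0,"x":0,"y":0,"z":-0.5,"hand":1}

```text
clock: 12.33
eef_pos: [0.5353, -0.072, 0.0375]
orientation: [0.549, 3.093, 0.0]
ft_force: [0.2, -0.2, 0.4]
opening: 0.0439
finger_force: 0.0
```

arm_command:
  deltas:
    - {"wx":0,"wy":0,"wz":0,"x":0,"y":0,"z":0,"hand":1}
    - {"wx":0,"wy":0,"wz":0,"x":0,"y":0,"z":0,"hand":1}
    - {"wx":0,"wy":0,"wz":0,"x":0,"y":0,"z":0,"hand":1}
    - {"wx":0,"wy":0,"wz":0,"x":0,"y":0,"z":0,"hand":1}
    - {"wx":0,"wy":0,"wz":0,"x":0,"y":0,"z":0,"hand":1}

```text
clock: 12.75
eef_pos: [0.5353, -0.072, 0.0375]
orientation: [-0.549, -3.093, -0.0]
ft_force: [-0.1, -0.2, 0.4]
opening: 0.0776
finger_force: 0.0
```

arm_command:
  deltas:
    - {"wx":0,"wy":0,"wz":0,"x":0,"y":0,"z":-10,"hand":1}
    - {"wx":0,"wy":0,"wz":0,"x":0,"y":0,"z":-30,"hand":1}
    - {"wx":0,"wy":0,"wz":0,"x":0,"y":0,"z":-60,"hand":1}
    - {"wx":0,"wy":0,"wz":0,"x":0,"y":0,"z":-95,"hand":1}
    - {"wx":0,"wy":0,"wz":0,"x":0,"y":0,"z":-130,"hand":1}

```text
clock: 13.17
eef_pos: [0.5349, -0.0719, 0.1697]
orientation: [-0.549, -3.093, -0.0]
ft_force: [1.1, 0.3, 0.5]
opening: 0.094
finger_force: 0.0
```

arm_command:
  deltas:
    - {"wx":0,"wy":0,"wz":0,"x":10,"y":30,"z":-10,"hand":1}
    - {"wx":0,"wy":0,"wz":0,"x":15,"y":65,"z":-10,"hand":1}
    - {"wx":0,"wy":0,"wz":0,"x":25,"y":100,"z":-10,"hand":1}
    - {"wx":0,"wy":0,"wz":0,"x":35,"y":130,"z":-10,"hand":1}
    - {"wx":0,"wy":0,"wz":0,"x":35,"y":130,"z":-10,"hand":1}

```text
clock: 13.58
eef_pos: [0.547, 0.0666, 0.1784]
orientation: [0.543, 3.094, 0.001]
ft_force: [0.3, 1.1, -0.3]
opening: 0.0937
finger_force: 0.0
```

```bash
python3 - <<'E'
from h import *
S=optics.get_image('scene');T=optics.get_image('top');print(arm.get_obs()['eef_pos'])
a=S['color'][140:340,200:420,::-1]
cv2.imwrite('pics/6.png',cv2.resize(a,None,fx=2.8,fy=2.8,interpolation=cv2.INTER_CUBIC))
E
```

```text
[0.54706175 0.06288076 0.17816472]
```

View pics/6.png

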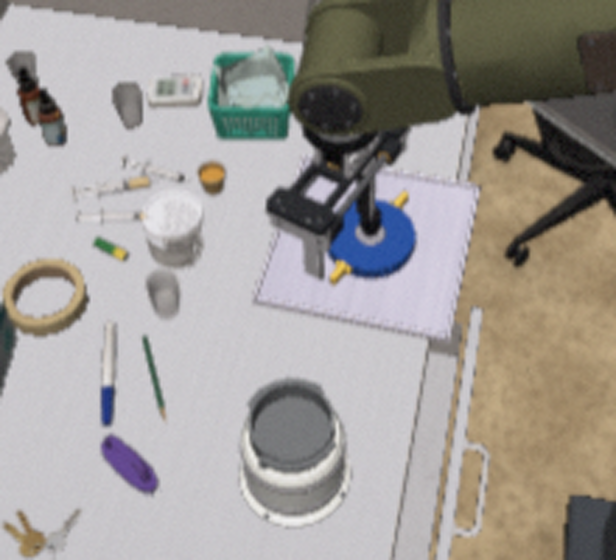

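The lid lies flat and upright inside the tray. It is centred near crop pixel (372,238), with both wings inside the rim. The canister is open and the bystanders in view haven't moved.

```bash
python3 -c "
from bench import arm
print(arm.get_obs()['ft_force']);print(arm.hand_in())"
```

```text
[ 0.23482494 -0.39320594  0.1362619 ]
the job is handed in; nothing more can be done
None
```

The lid was turned anticlockwise about 77° to its stop (about 14 N measured at the wrist, limit 40 N), lifted off by its knob and set down flat and right way up inside the tray, and the job is handed in (no verdict came back).

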